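# Brace the specimen jar and unscrew its tight cap

## Task

Stand the closed white specimen jar, cap still screwed on, right down in the square socket of the metal jar brace so that it cannot turn, then unscrew its tight blue cap anticlockwise until the threads let go, and lift it straight up without pulling the jar up. Finish while holding the cap level, centred over the open jar with its lower edge just clear of the mouth (about 1 to 3 cm above the rim); do not let go or put it down. Keep the jar upright throughout and leave the pale chalk lump and the other things on the bench where they are.

Things in the scene. Friction and masses are not known exactly. Their poses are not given: they have to be found in the camera images.
- cap_grip (a point): Centre (on the axis, half-way up) of the jar's blue ribbed screw cap: round, 57 mm wide, 36 mm high, 80 g; lower edge 18 mm below this point, flat top 18 mm above. z up the axis, x along the white bar on the top. At the start it is screwed tight, 55 mm above jar_mid with x axes parallel, and the closed jar can be lifted by it.
- cap_mark (a point): White bar on the cap's top (20 mm out from the axis). Right-hand thread: opens anticlockwise from above, rises 2.2 mm per rad, lets go after about 3.5 rad in all (cap then 61 to 63 mm above jar_mid; up to 1 rad more does no harm) and lifts straight off. A springy seal makes the first 0.7 rad stiff (about 0.2 N m); then it turns easily, stays where left, 1 mm play.
- jar_mid (a point): Centre of the body of the white jar, on its axis, 29 mm above its underside. Body 46 x 46 mm square, 58 mm high, x and y square to its sides. Above it a round threaded neck, 45 mm over the threads. 250 g without the cap. At the start it stands loose on the bench, at any yaw.
- jar_rim (a point): Centre of the jar's mouth at the rim of the neck, 67 mm above jar_mid; the mouth is 30 mm wide. Hidden under the cap at the start.
- brace_seat (a point): Floor centre of the jar brace's square socket, 8 mm above the bench; the jar's underside rests on it (jar_mid 29 mm above it). Dark steel plate 104 (x) x 88 (y) mm, fixed; aluminium socket 49.5 mm square inside, x and y square to its walls, straight for 26 mm, flared above, top 43 mm above the bench. Jar fits at any quarter turn, 1.7 mm clearance a side, 4 degrees turning play.
- chalk_lump: Bystander: pale lump of rock between jar and brace, 43x43x24 mm, loose; origin at its underside.
There are look-alikes about, which are no part of the job. What is shaped like the part that bears jar_mid but orange is not meant.

How it is judged (in metres and radians):
On the way, in this order (a step that is already met when the one before it is completed fails the run):
1. the jar stands right down in the brace with its cap still screwed on (horizontal distance between jar_mid and brace_seat below 0.004 m and z of jar_mid in the frame of brace_seat between 0.026 and 0.0315 m and angle between jar_mid's own z axis and vertical below 0.08 rad and z of cap_grip in the frame of jar_mid between 0.05 and 0.0575 m), for 0.2 s.
2. the cap's threads have let go and it is lifted clear of them, the jar still right down in the brace (horizontal distance between jar_mid and brace_seat below 0.004 m and z of jar_mid in the frame of brace_seat between 0.026 and 0.0315 m and angle between jar_mid's own z axis and vertical below 0.08 rad and z of cap_grip in the frame of jar_mid above 0.07 m and contact force between cap and the fingers above 1 N), for 0.1 s.
At the end, for the whole second after the job is handed in: The jar stands upright right down in the brace (within 4 mm of its centre, lifted less than 2.5 mm); the cap is still held by the fingers, at rest, level within 0.2 rad, centred over the jar within 15 mm, not touching it, its lower edge 2 to 40 mm above the jar's rim (horizontal distance between jar_mid and brace_seat below 0.004 m and z of jar_mid in the frame of brace_seat between 0.026 and 0.0315 m and angle between jar_mid's own z axis and vertical below 0.08 rad and z of cap_grip in the frame of jar_mid between 0.087 and 0.125 m and horizontal distance between cap_grip and jar_mid below 0.015 m and angle between cap_grip's own z axis and vertical below 0.2 rad and contact force between cap and the fingers above 1 N and contact force between cap and jar below 0.1 N and linear speed of cap below 0.03 m/s); the arm keeps its last pose, push and grip.
It fails at once if the jar is tipped (more than 0.35 rad) (angle between jar_mid's own z axis and vertical above 0.35 rad).
It fails at once if the chalk lump is moved more than 25 mm (distance of chalk_lump from where it was at the start of the episode above 0.025 m).
It also fails if it takes over 64 s, if anything falls off the work surface, if the arm or the gripper's body presses on something with over 40 N, if the wrist force passes 120 N, or if a joint passes its speed limit or range.

## Robot

A 6-joint arm with a two-finger parallel gripper is mounted at the origin on a cart in front of the work surface, level with it; the furniture and walls round the work are solid. World frame = base frame: x ahead of the robot, y to its left, z up, the work surface at z = 0. Lengths are in m, angles in degrees, forces in N, time in s.
With the tool pointing down it reaches from about 0.4 to 0.825 m from the base axis. Payload 7 kg.
Tool frame: the origin (TCP) lies where the fingers leave the gripper's body, on its centre line; the fingertips stand 66 mm ahead of it and the grasp point (between the pads) lies 47 mm ahead of it; z points along the fingers, y is the direction in which the jaws open and shut (so a half turn about z gives the same grasp; the last joint's range is limited). The gripper opens to 88 mm and grips with 3 to 60 N. Pads are 19 mm wide; open, the fingers measure 130 mm over their backs; the gripper's body (78 mm by 193 mm) begins 47 mm behind the grasp point.
Start: joints at [91.106, 20.546, 0.682, 0, -70.136, -16.507], TCP at [0.179, 0.651, 0.292] pointing down, gripper open.
Joint ranges: [-176.03, 176.03], [-82.01, 121.73], [-58.28, 71.71], [-173.87, 95.51], [-174.79, -0.11], [-173.66, 173.66]. Speed limits (degrees/s): [136.94, 136.94, 172.46, 180, 180, 180].

## Interface

Orientations are given as [roll, pitch, yaw] about the fixed x, y, z axes, in that order (R = Rz(yaw) Ry(pitch) Rx(roll)).
In Python, from plant import get_obs, snapshot, close_job gives the robot as it stands.
- The arm moves only by the tool play_rows, never from a script. Its argument "series" is a list of rows, each a list of 5 numbers: the opening in per cent of the stroke, from 0 (shut) to 100 (fully open), then the shift along the tool's x, y, z in m, then the turn about the tool's z in degrees. In form: [[jaw, dx, dy, dz, spin], ...]. A call has 1 to 10 rows; each row is the pose to reach, as a shift and turn from the pose commanded when the call began, along the tool's axes at that moment; what a row does not reach only later rows make up. A row lasts 1/10 s, in which the tool goes at most 50 mm and 8.59 degrees, less where a joint would pass 70% of its speed; a pose out of reach is approached as far as the arm can. A call with a gripper value outside its range is refused whole. The fingers move at their own pace and stop on an object; the grip force is fixed at half the most. Time passes only in rows, so rows that repeat a pose let the fingers close. It gives the time, the measured TCP pose, the force and the opening at its end, in the units of the state.
- get_obs(): the state, without advancing time (a new reading comes with each control period).
- snapshot(name): name is "side" or "top"; returns a dict with "frame" (420x560x3 uint8, red, green, blue), "z_map" (420x560 float32, m along the optical axis (not along the pixel's ray), 0 where there is no reading), "mtx" (3x3 intrinsics, pixels), "camera_from_world" (4x4, takes a point from world to camera coordinates). Camera axes: x right, y up, looking along -z (the intrinsics and any distortion apply to the point x, -y, -z); pixel columns grow to the right and rows downward; lengths in m; the calibration is good to about 2 mm. A picture is of the moment at which its call begins.
- close_job(): hands the job in, once; it reports no verdict.
The state is a dict: "clock": time; "joint_pos": joint angles; "qvel": joint speeds; "tau": joint torques, N m; "tool_pos": TCP position; "orientation": TCP orientation; "force": force on the tool from outside, world axes, zero at the start; "moment": the same for the moment, N m; "opening": finger opening in m.
Only numpy, scipy, OpenCV 4.12 (cv2) and the standard library are available. Lean on these libraries where they do the work, as an engineer would, in place of code of your own. Each camera call takes 0.05 s, during which the arm holds its last target.

## Working session

There is one attempt and no reset: what is moved stays moved. The work goes in short steps, Python scripts to look and compute and a tool call to move; the robot and the scene stay as the last step left them, time stands still between calls to the robot, and variables do not carry over. Pictures are saved under pics/ and viewed, and the job is handed in when it is done.

Besides the shell and the picture viewer there is one more tool, called after "Request:" by a JSON object that holds its "op" and its "data", one argument or row to a line. play_rows: Moves the arm, as the interface text tells. Its arguments: {"type":"object","properties":{"series":{"type":"array"}},"required":["series"]}

```bash
ls; mkdir -p pics
cat > h.py <<'E'
import numpy as np,cv2
from plant import get_obs,snapshot
def snap(n,tag):
    s=snapshot(n); cv2.imwrite(f'pics/{tag}.png',s['frame'][:,:,::-1]); np.savez(f'pics/{tag}.npz',**s); return s
def cloud(s):
    z=s['z_map'];K=s['mtx'];h,w=z.shape
    u,v=np.meshgrid(np.arange(w),np.arange(h))
    x=(u-K[0,2])/K[0,0]*z; y=(v-K[1,2])/K[1,1]*z
    P=np.stack([x,-y,-z,np.ones_like(z)],-1)
    W=P@np.linalg.inv(s['camera_from_world']).T
    W=W[...,:3]; W[z<=0]=np.nan
    return W
def load(t): return dict(np.load(f'pics/{t}.npz'))
E
python3 - <<'E'
from h import *
print(get_obs())
for n in('side','top'):
    s=snap(n,n+'0'); print({k:(v.shape if hasattr(v,'shape') else v) for k,v in s.items()}); print(s['mtx'],s['camera_from_world'])
E
```

```text
pics
{'clock': 0.0, 'joint_pos': array([ 9.11052560e+01,  2.05897885e+01,  6.34729383e-01, -2.25214826e-02,
       -7.01350553e+01, -1.65082270e+01]), 'qvel': array([ 0.05508588, -0.05881274,  0.04629745,  0.06788104,  0.00638889,
        0.01068752]), 'tau': array([-1.44678230e-03, -5.82709587e+01,  2.93058479e+01,  6.99771255e+00,
        6.98751857e-03, -1.54856684e-04]), 'tool_pos': array([0.17917228, 0.65039327, 0.29124089]), 'orientation': array([ 1.79907584e+02, -5.30998349e-03, -1.54106363e+01]), 'force': array([-0.37955261,  0.03891619,  0.76014692]), 'moment': array([ 0.0115768 , -0.00300981, -0.04507419]), 'opening': 0.0881520987868204}
{'frame': (420, 560, 3), 'z_map': (420, 560), 'mtx': (3, 3), 'camera_from_world': (4, 4)}
[[415.15708336   0.         274.88243926]
 [  0.         415.15708336 213.15391251]
 [  0.           0.           1.        ]] [[ 0.99579054 -0.08754395  0.02715231 -0.53304521]
 [ 0.01483216  0.44623738  0.89479171 -0.00351139]
 [-0.09044998 -0.8906224   0.44565743 -1.00235232]
 [ 0.          0.          0.          1.        ]]
{'frame': (420, 560, 3), 'z_map': (420, 560), 'mtx': (3, 3), 'camera_from_world': (4, 4)}
[[507.51460319   0.         275.95720161]
 [  0.         507.51460319 206.31347596]
 [  0.           0.           1.        ]] [[ 1.48278174e-01 -9.88945205e-01 -9.81707543e-04 -2.32055540e-01]
 [ 9.67212615e-01  1.44812574e-01  2.08636231e-01 -4.85076418e-01]
 [-2.06187636e-01 -3.18857192e-02  9.77992822e-01 -9.65894756e-01]
 [ 0.00000000e+00  0.00000000e+00  0.00000000e+00  1.00000000e+00]]
```

View pics/side0.png

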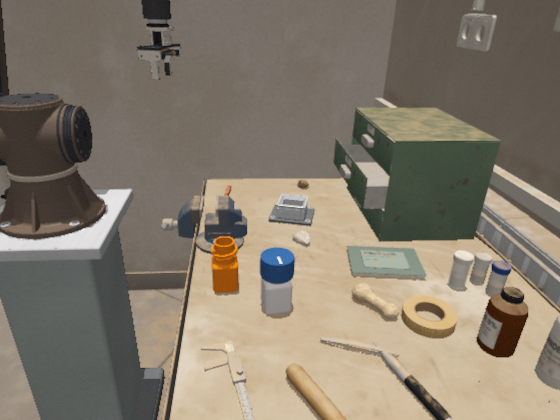

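View pics/top0.png

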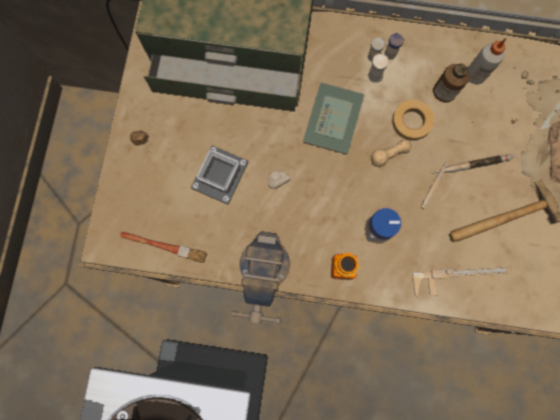

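The side view shows the white jar with blue cap at (277,265–310), orange jar (225,270), brace (293,210) and chalk (301,238). In the top view the cap is at (385,223), the brace at (220,173), the chalk at (279,180), and the vise at (263,270).

Run:
```python
from h import *
s=load('top0');W=cloud(s);hsv=cv2.cvtColor(s['frame'],cv2.COLOR_RGB2HSV)
t=load('side0');V=cloud(t)
def p(n,a): print(n,np.round(a,4))
for uv in [(385,223),(220,175),(279,180),(346,265),(263,260),(263,240),(240,330),(250,100),(435,200)]: p(uv,W[uv[1],uv[0]])
# cap
m=(W[...,2]>.09)&(W[...,2]<.115); m[:190]=0;m[260:]=0;m[:,:360]=0;m[:,410:]=0
P=W[m]; p('cap top z',np.percentile(P[:,2],[5,50,95])); 
(c,r)=cv2.minEnclosingCircle(P[:,:2].astype(np.float32)); p('cap circ',[*c,r]); p('mean',P[:,:2].mean(0))
bar=m&(hsv[...,1]<110)&(hsv[...,2]>140); B=W[bar]; print(len(B)); p('bar',B.mean(0)); d=B.mean(0)[:2]-np.array(c); p('bar yaw',[np.degrees(np.arctan2(d[1],d[0])),np.hypot(*d)])
# cap & jar in side
Hs=cv2.cvtColor(t['frame'],cv2.COLOR_RGB2HSV)
g=(np.abs(V[...,0]-c[0])<.06)&(np.abs(V[...,1]-c[1])<.06)
bd=V[g&(V[...,2]>.01)&(V[...,2]<.05)]; 
q=V[g&(V[...,2]>.06)&(V[...,2]<.12)]; p('side cap',[q.min(0),q.max(0)]); p('side body',[bd.min(0),bd.max(0)])
top=V[g&(V[...,2]>.1)]; (c2,r2)=cv2.minEnclosingCircle(top[:,:2].astype(np.float32)); p('side cap circ',[*c2,r2])
np.save('pics/bd.npy',bd)
# body orientation: histogram of xy at body 
import itertools
best=[]
for th in np.arange(0,90,1):
    a=np.radians(th);R=np.array([[np.cos(a),np.sin(a)],[-np.sin(a),np.cos(a)]]);
    X=(bd[:,:2]-np.array(c2))@R.T
    e=np.min(np.abs(np.abs(X)-.023),axis=1); best.append((np.mean(np.minimum(e,.005)),th))
print(sorted(best)[:8])
# brace
g=(np.abs(W[...,0]-W[175,220,0])<.09)&(np.abs(W[...,1]-W[175,220,1])<.09)
for lo,hi in [(.036,.05),(.004,.012)]:
    k=g&(W[...,2]>lo)&(W[...,2]<hi); Q=W[k]; print(lo,len(Q)); rc=cv2.minAreaRect((Q[:,:2]*1000).astype(np.float32)); print(rc,Q[:,2].mean())
g=(np.abs(V[...,0]-W[175,220,0])<.09)&(np.abs(V[...,1]-W[175,220,1])<.09)
for lo,hi in [(.036,.05),(.004,.012)]:
    Q=V[g&(V[...,2]>lo)&(V[...,2]<hi)]; print('side',lo,len(Q)); rc=cv2.minAreaRect((Q[:,:2]*1000).astype(np.float32)); print(rc)
k=(np.abs(W[...,0]-W[180,279,0])<.05)&(np.abs(W[...,1]-W[180,279,1])<.045)&(W[...,2]>.01); p('chalk',[W[k].min(0),W[k].max(0)])
for nm,(u0,u1,v0,v1) in dict(vise=(235,295,230,325),orange=(330,362,248,285),all=(80,300,0,120)).items():
    Q=W[v0:v1,u0:u1].reshape(-1,3);Q=Q[Q[:,2]>.01]; p(nm,[Q.min(0),Q.max(0)])
im=cv2.resize(s['frame'][140:220,180:260],(640,640),interpolation=cv2.INTER_CUBIC)[:,:,::-1]; cv2.imwrite('pics/brz.png',im)
im=cv2.resize(t['frame'][235:325,190:310],(800,600),interpolation=cv2.INTER_CUBIC)[:,:,::-1]; cv2.imwrite('pics/jarz.png',im)
```

```text
(385, 223) [ 0.502  -0.3676  0.1022]
(220, 175) [ 0.5738 -0.0283  0.0038]
(279, 180) [ 0.5774 -0.1545  0.0191]
(346, 265) [ 0.4179 -0.31    0.0552]
(263, 260) [ 0.3994 -0.1504  0.0967]
(263, 240) [ 0.4377 -0.1442  0.0892]
(240, 330) [ 0.2325 -0.0702 -0.8032]
(250, 100) [ 0.7053 -0.0773  0.1121]
(435, 200) [ 0.5879 -0.4859  0.0006]
cap top z [0.0974 0.1024 0.1054]
cap circ [ 0.5033 -0.3687  0.0287]
mean [ 0.5027 -0.3677]
57
bar [ 0.5063 -0.3843  0.1033]
bar yaw [-7.88794e+01  1.59000e-02]
side cap [[ 0.4748 -0.398   0.0659]
 [ 0.5312 -0.3419  0.1041]]
side body [[ 0.4787 -0.3957  0.0101]
 [ 0.5285 -0.3597  0.0499]]
side cap circ [ 0.5027 -0.3688  0.0288]
[(np.float64(0.0008161386820172209), np.int64(9)), (np.float64(0.0008238975459841318), np.int64(10)), (np.float64(0.0008258414788286253), np.int64(8)), (np.float64(0.0008489210550630423), np.int64(7)), (np.float64(0.0008520895387562797), np.int64(11)), (np.float64(0.0008900934194435944), np.int64(6)), (np.float64(0.0009126534870397797), np.int64(12)), (np.float64(0.0009538378509411107), np.int64(5))]
0.036 443
((574.8421630859375, -25.456954956054688), (69.73321533203125, 69.49485778808594), 74.54620361328125) 0.04135431695596645
0.004 1225
((571.49462890625, -33.659454345703125), (171.989990234375, 176.689208984375), 4.107830047607422) 0.007744745204714073
side 0.036 215
((573.884765625, -25.815959930419922), (71.3128890991211, 68.69393920898438), 74.75523376464844)
side 0.004 369
((574.0347900390625, -26.474647521972656), (92.94440460205078, 103.50762939453125), 74.8418960571289)
chalk [[ 0.562  -0.1745  0.01  ]
 [ 0.5981 -0.1314  0.0262]]
vise [[ 0.2839 -0.2015  0.01  ]
 [ 0.4615 -0.0984  0.1045]]
orange [[ 0.3924 -0.3298  0.0104]
 [ 0.44   -0.2831  0.1005]]
all [[ 0.6899 -0.1693  0.0122]
 [ 0.8553  0.1313  0.2405]]
```

```bash
ls pics
```

```text
bd.npy
brz.png
jarz.png
side0.npz
side0.png
top0.npz
top0.png
```

```bash
cat >> h.py <<'E'
def mv(dx,dy,dz,yaw):
    a=np.radians(yaw);return np.round([dx*np.cos(a)+dy*np.sin(a), dx*np.sin(a)-dy*np.cos(a), -dz],4)
E
python3 - <<'E'
from h import *
s=load('top0');W=cloud(s)
f=s['frame'].astype(int)
m=np.zeros(f.shape[:2],bool);m[205:242,368:405]=1
bar=m&(f[...,0]>110)&(W[...,2]>.09)
# project weighted with PCA at plane z=.102
ys,xs=np.nonzero(bar);w=f[...,0][bar]-80.
K=s['mtx'];E=np.linalg.inv(s['camera_from_world'])
d=np.stack([(xs-K[0,2])/K[0,0],-(ys-K[1,2])/K[1,1],-np.ones(len(xs))],1)@E[:3,:3].T;o=E[:3,3]
P=(o+d*((.102-o[2])/d[:,2])[:,None])[:,:2]
mu=(P*w[:,None]).sum(0)/w.sum();C=np.cov(P.T,aweights=w);l,v=np.linalg.eigh(C);print(mu,np.sqrt(l),np.degrees(np.arctan2(*v[::-1,1])))
# side top: drawer obstruction heights near x .66-.72
for nm in('top0','side0'):
  A=cloud(load(nm));k=(np.abs(A[...,1]+.03)<.15)&(A[...,0]>.62)&(A[...,0]<.74)&(A[...,2]>.02)
  Q=A[k];print(nm,[ (round(x,2),Q[(Q[:,0]>=x)&(Q[:,0]<x+.02),2].max() if ((Q[:,0]>=x)&(Q[:,0]<x+.02)).any() else None) for x in np.arange(.62,.74,.02)])
t=load('side0')
for i,(im,b) in enumerate([(s['frame'],(350,410,190,235)),(t['frame'],(247,307,240,315))]):
  cv2.imwrite(f'pics/z{i}.png',cv2.resize(im[b[2]:b[3],b[0]:b[1]],None,fx=8,fy=8,interpolation=cv2.INTER_CUBIC)[:,:,::-1])
E
```

```text
[ 0.50754113 -0.38337787] [0.00327469 0.00859235] 75.15299867545731
top0 [(np.float64(0.62), None), (np.float64(0.64), None), (np.float64(0.66), None), (np.float64(0.68), np.float64(0.12759207574071763)), (np.float64(0.7), np.float64(0.16017251477257588)), (np.float64(0.72), np.float64(0.20234309277666462))]
side0 [(np.float64(0.62), None), (np.float64(0.64), None), (np.float64(0.66), None), (np.float64(0.68), np.float64(0.12431071082856687)), (np.float64(0.7), np.float64(0.15599809760078664)), (np.float64(0.72), np.float64(0.19968568213838989))]
```

View pics/brz.png

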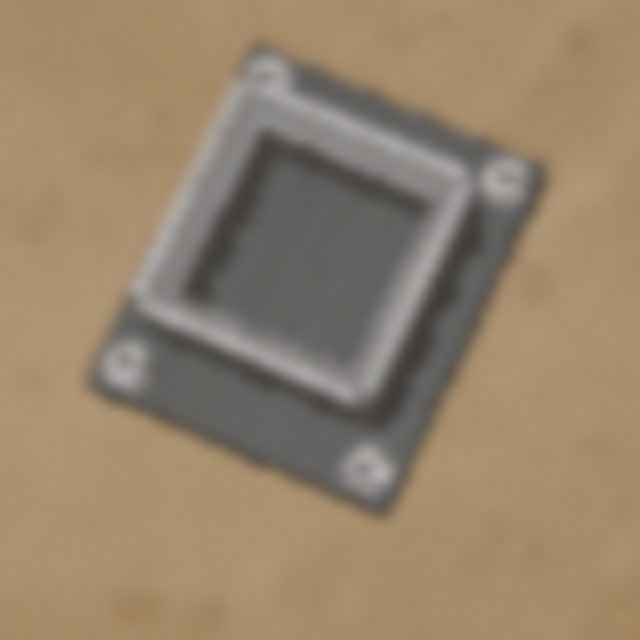

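Run:
```python
from h import *
t=load('side0');V=cloud(t)
bd=np.load('pics/bd.npy'); bd=bd[(bd[:,2]>.015)&(bd[:,2]<.048)]
from scipy.optimize import least_squares
def f(p):
    a=p[2];R=np.array([[np.cos(a),np.sin(a)],[-np.sin(a),np.cos(a)]]);X=np.abs((bd[:,:2]-p[:2])@R.T)
    return np.max(X,axis=1)-.023
r=least_squares(f,[.503,-.3687,.16],loss='soft_l1',f_scale=.001);print(r.x[:2],np.degrees(r.x[2]),r.cost)
```

```text
[ 0.50328782 -0.36830343] 8.8845244983148 0.0001544227747746725
```

View pics/z1.png

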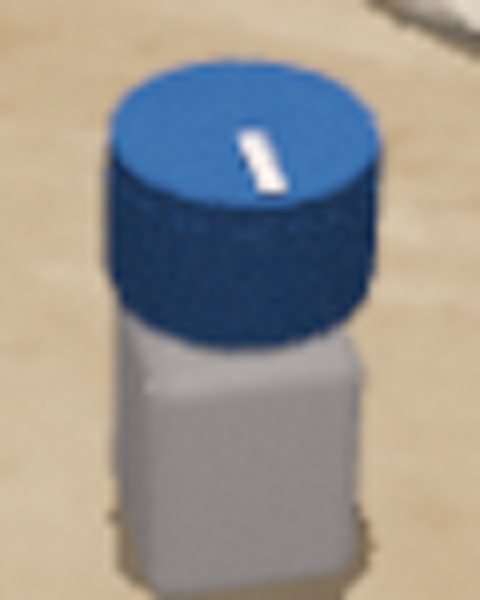

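Run:
```python
from h import *
for tag,b in (('side0',(258,292,250,270)),('top0',(372,402,208,236))):
    t=load(tag);f=t['frame'].astype(int);W=cloud(t)
    m=np.zeros(f.shape[:2],bool);m[b[2]:b[3],b[0]:b[1]]=1
    print(tag)
    m&=(f[...,0]>120)&(np.hypot(W[...,0]-.503,W[...,1]+.3686)<.0265)&(W[...,2]>.095)
    ys,xs=np.nonzero(m);w=f[...,0][m]-60.
    K=t['mtx'];E=np.linalg.inv(t['camera_from_world'])
    d=np.stack([(xs-K[0,2])/K[0,0],-(ys-K[1,2])/K[1,1],-np.ones(len(xs))],1)@E[:3,:3].T;o=E[:3,3]
    P=(o+d*((.102-o[2])/d[:,2])[:,None])[:,:2]
    mu=(P*w[:,None]).sum(0)/w.sum();l,v=np.linalg.eigh(np.cov(P.T,aweights=w));dd=mu-[.503,-.3686]
    print(len(xs),mu,np.sqrt(l),np.degrees(np.arctan2(v[1,1],v[0,1])),np.degrees(np.arctan2(dd[1],dd[0])),np.hypot(*dd))
print('move1', mv(.37,-.45,0,-15.4), mv(.503-.179,-.3686-.651,0,-15.4))
```

```text
side0
32 [ 0.50612576 -0.3804629 ] [0.00167153 0.00643129] 97.30354927459038 -75.23863337158231 0.01226779320750879
top0
33 [ 0.50652309 -0.38423639] [0.00152217 0.00574244] 98.7769280297547 -77.30251568966355 0.016028372276372046
move1 [0.4762 0.3356 0.    ] [0.5831 0.897  0.    ]
```

Request:
{"op": "play_rows", "data": {
  "series": [
    [100,0.4762,0.3356,0,80],
    [100,0.4762,0.3356,0,80],
    [100,0.4762,0.3356,0,80],
    [100,0.4762,0.3356,0,80],
    [100,0.4762,0.3356,0,80],
    [100,0.4762,0.3356,0,80],
    [100,0.4762,0.3356,0,80],
    [100,0.4762,0.3356,0,80],
    [100,0.4762,0.3356,0,80],
    [100,0.4762,0.3356,0,80]
  ]
}}

```text
clock: 1.1
tool_pos: [0.4976, 0.2626, 0.2921]
orientation: [180.0, 0.0, -95.7]
force: [1.0, 2.4, -0.3]
opening: 0.0875
```

Run:
```python
from h import *
o=get_obs();print(o);p=o['tool_pos'];y=o['orientation'][2];print(mv(.503-p[0],-.3686-p[1],0.0,y))
```

```text
{'clock': 1.1, 'joint_pos': array([ 4.77544709e+01,  1.00141708e+01, -1.37266076e+01, -9.98089203e-03,
       -6.62637407e+01, -5.34534720e+01]), 'qvel': array([-53.42624665,   8.23292581,   9.86279474,   0.13295527,
        -1.58509347,  32.16645865]), 'tau': array([  5.2802977 , -45.7902503 ,  26.78277791,   6.57673225,
        -0.19030394,  -2.14040682]), 'tool_pos': array([0.4975606 , 0.26264603, 0.29211784]), 'orientation': array([ 1.79989969e+02,  1.80965332e-03, -9.57030192e+01]), 'force': array([ 0.97195836,  2.41241347, -0.2731061 ]), 'moment': array([ 0.31435933, -0.16585363,  0.0084001 ]), 'opening': 0.08754321398230445}
[ 0.6276 -0.0681 -0.    ]
```

Request:
{"op": "play_rows", "data": {
  "series": [
    [100,0.6276,-0.0681,0,80],
    [100,0.6276,-0.0681,0,80],
    [100,0.6276,-0.0681,0,80],
    [100,0.6276,-0.0681,0,80],
    [100,0.6276,-0.0681,0,80],
    [100,0.6276,-0.0681,0,80],
    [100,0.6276,-0.0681,0,80],
    [100,0.6276,-0.0681,0,80],
    [100,0.6276,-0.0681,0,80],
    [100,0.6276,-0.0681,0,80]
  ]
}}

```text
clock: 2.1
tool_pos: [0.5032, -0.2374, 0.2921]
orientation: [180.0, 0.0, -175.7]
force: [1.7, 1.2, 0.1]
opening: 0.0878
```

Run:
```python
from h import *
o=get_obs();p=o['tool_pos'];y=o['orientation'][2];print(p,y,o['joint_pos'],mv(.503-p[0],-.3686-p[1],0.2-p[2],y))
```

```text
[ 0.50320394 -0.23743637  0.29209994] -175.71090722972542 [-5.10247519e+00  9.41826000e+00 -1.44668972e+01 -1.16619669e-02
 -6.61148812e+01 -8.06037099e+01] [ 0.01   -0.1308  0.0921]
```

Request:
{"op": "play_rows", "data": {
  "series": [
    [100,0.01,-0.1308,0.05,19.7],
    [100,0.01,-0.1308,0.05,19.7],
    [100,0.01,-0.1308,0.05,19.7],
    [100,0.01,-0.1308,0.05,19.7],
    [100,0.01,-0.1308,0.05,19.7],
    [100,0.01,-0.1308,0.05,19.7],
    [100,0.01,-0.1308,0.05,19.7]
  ]
}}

```text
clock: 2.8
tool_pos: [0.5047, -0.3657, 0.243]
orientation: [-180.0, 0.1, 165.0]
force: [0.3, 0.3, -0.0]
opening: 0.0872
```

Run:
```python
from h import *
o=get_obs();p=o['tool_pos'];y=o['orientation'][2];print(p,y,o['joint_pos'],mv(.503-p[0],-.3686-p[1],0.131-p[2],y))
snap('side','side1')
```

```text
[ 0.50468169 -0.3656748   0.24300606] 164.99669757383023 [-1.80028527e+01  1.76772589e+01 -1.01682317e+01 -1.52406980e-03
 -6.20823069e+01 -8.69997385e+01] [ 0.0009 -0.0033  0.112 ]
```

View pics/side1.png

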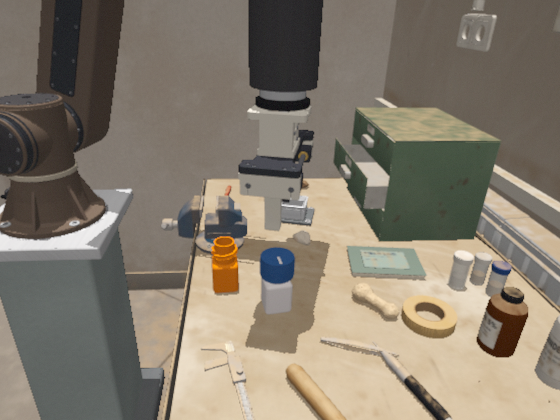

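The gripper sits over the jar at (277,265), fingers clear of the orange jar. I'll lower it partway and check that it has settled.

Request:
{"op": "play_rows", "data": {
  "series": [
    [100,0,0,0.03,0],
    [100,0,0,0.06,0],
    [100,0,0,0.06,0],
    [100,0,0,0.06,0]
  ]
}}

```text
clock: 3.25
tool_pos: [0.5047, -0.3662, 0.183]
orientation: [-180.0, -0.0, 165.0]
force: [0.7, -0.8, 0.9]
opening: 0.0874
```

Run:
```python
from h import *
o=get_obs();p=o['tool_pos'];y=o['orientation'][2];print(p,y,o['qvel'],mv(.503-p[0],-.3686-p[1],0.131-p[2],y))
```

```text
[ 0.50465006 -0.36623826  0.18304775] 164.9815276998403 [-0.34832642 -1.25759569  1.750091    0.47324685 -0.12627132 -0.08089867] [ 0.001  -0.0027  0.052 ]
```

Request:
{"op": "play_rows", "data": {
  "series": [
    [100,0.001,-0.0027,0.02,0],
    [100,0.001,-0.0027,0.04,0],
    [100,0.001,-0.0027,0.051,0],
    [100,0.001,-0.0027,0.051,0],
    [0,0.001,-0.0027,0.051,0],
    [0,0.001,-0.0027,0.051,0],
    [0,0.001,-0.0027,0.051,0],
    [0,0.001,-0.0027,0.051,0],
    [0,0.001,-0.0027,0.051,0],
    [0,0.001,-0.0027,0.051,0]
  ]
}}

```text
clock: 4.25
tool_pos: [0.5028, -0.369, 0.1316]
orientation: [-180.0, 0.0, 164.9]
force: [-0.0, 0.3, 3.4]
opening: 0.0567
```

Run:
```python
from h import *
o=get_obs();print(o['tool_pos'],o['orientation'],o['opening'],o['force'])
```

```text
[ 0.50275943 -0.36903401  0.13155918] [-1.79995141e+02  3.44569134e-02  1.64903380e+02] 0.05672991301483001 [-0.03399815  0.28119664  3.37327404]
```

Gripped at 56.7 mm, which matches the cap. Lift by 0.1 m and check.

Request:
{"op": "play_rows", "data": {
  "series": [
    [0,0,0,-0.01,0],
    [0,0,0,-0.03,0],
    [0,0,0,-0.06,0],
    [0,0,0,-0.09,0],
    [0,0,0,-0.1,0],
    [0,0,0,-0.1,0],
    [0,0,0,-0.1,0],
    [0,0,0,-0.1,0]
  ]
}}

```text
clock: 5.05
tool_pos: [0.5018, -0.3685, 0.2293]
orientation: [180.0, -0.2, 164.9]
force: [-0.2, 0.7, -2.8]
opening: 0.0564
```

```bash
cat > jar.py <<'E'
from h import *
from scipy.optimize import least_squares
def fitjar(V,c,zt):  # zt: expected top of cap
    g=(np.abs(V[...,0]-c[0])<.045)&(np.abs(V[...,1]-c[1])<.045)
    bd=V[g&(V[...,2]>zt-.088)&(V[...,2]<zt-.052)]
    def f(p):
        a=p[2];R=np.array([[np.cos(a),np.sin(a)],[-np.sin(a),np.cos(a)]]);X=np.abs((bd[:,:2]-p[:2])@R.T)
        return np.max(X,axis=1)-.023
    best=min((least_squares(f,[*c,np.radians(t)],loss='soft_l1',f_scale=.001) for t in range(-45,45,10)),key=lambda r:r.cost)
    return best.x[:2],(np.degrees(best.x[2])+45)%90-45,best.cost,len(bd),V[g&(V[...,2]>zt-.115)&(V[...,2]>.02),2].min()
E
python3 - <<'E'
from jar import *
o=get_obs();p=o['tool_pos'];print(p,o['orientation'],o['opening'],o['force'],o['joint_pos'])
s=snap('side','side2'); V=cloud(s)
print(fitjar(V,p[:2],p[2]-.029))
y=o['orientation'][2];print(mv(.5745-p[0],-.0257-p[1],0,y))
E
```

```text
[ 0.5017553 -0.3685329  0.2292688] [ 1.79961081e+02 -1.72857604e-01  1.64884648e+02] 0.05637259747252865 [-0.21356434  0.6670109  -2.83820112] [-1.83682638e+01  1.83735802e+01 -1.10750828e+01 -3.33002064e-02
 -6.07261286e+01 -8.67308194e+01]
(array([ 0.50190371, -0.36760992]), np.float64(8.590971483005568), np.float64(0.000199282069168673), 649, np.float64(0.0983139749595095))
[0.0192 0.3499 0.    ]
```

View pics/side2.png

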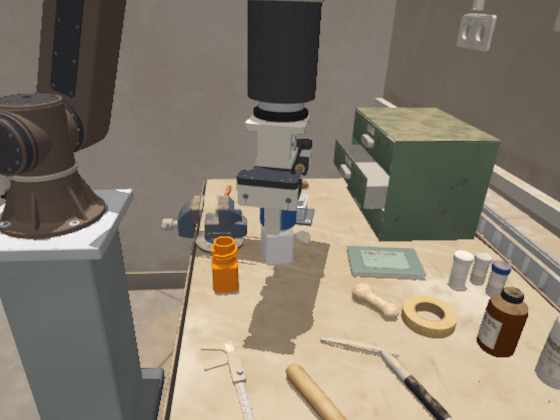

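The jar hangs level in the grip, underside at about z 0.098 and yaw 8.6°. Next, carry it over the brace.

Request:
{"op": "play_rows", "data": {
  "series": [
    [0,0.001,0.02,0,2],
    [0,0.003,0.055,0,5],
    [0,0.005,0.095,0,8],
    [0,0.008,0.14,0,11],
    [0,0.01,0.185,0,14],
    [0,0.013,0.23,0,17],
    [0,0.015,0.275,0,20],
    [0,0.017,0.315,0,22],
    [0,0.018,0.337,0,23.2],
    [0,0.0192,0.3499,0,23.9]
  ]
}}

```text
clock: 6.1
tool_pos: [0.5752, -0.024, 0.23]
orientation: [-179.9, -0.1, 141.1]
force: [-0.0, 1.0, -2.3]
opening: 0.0564
```

Request:
{"op": "play_rows", "data": {
  "series": [
    [0,0,0,0,0],
    [0,0,0,0,0],
    [0,0,0,0,0]
  ]
}}

```text
clock: 6.4
tool_pos: [0.5748, -0.0268, 0.2306]
orientation: [-179.9, -0.0, 141.0]
force: [-0.0, -1.0, -2.7]
opening: 0.0569
```

Run:
```python
from jar import *
o=get_obs();p=o['tool_pos'];print(p,o['orientation'],o['opening'],o['force'],o['joint_pos'])
s=snap('side','side3'); V=cloud(s); y=o['orientation'][2]
j=fitjar(V,p[:2],p[2]-.029);print(j,mv(.574-j[0][0],-.0257-j[0][1],0,y))
s=snap('top','top3')
for nm,A in(('side',V),('top',cloud(s))):
    for lo,hi in [(.036,.05),(.004,.012)]:
        g=(np.abs(A[...,0]-.574)<.07)&(np.abs(A[...,1]+.0257)<.07)&(A[...,2]>lo)&(A[...,2]<hi);print(nm,lo,g.sum(),cv2.minAreaRect((A[g][:,:2]*1000).astype(np.float32)) if g.sum()>5 else 0)
```

```text
[ 0.57484916 -0.02678515  0.23060743] [-1.79944490e+02 -3.57989501e-02  1.40981679e+02] 0.05686271362390232 [-0.04258337 -1.02657    -2.74364234] [ 1.68017870e+01  1.40367865e+01 -1.70528970e+01  1.83135140e-03
 -5.89763503e+01 -1.45821035e+02]
(array([ 0.57380086, -0.0266691 ]), np.float64(-16.564904527650608), np.float64(0.00021268302595824575), 314, np.float64(0.0989664295312378)) [0.0005 0.0009 0.    ]
side 0.036 212 ((573.6292114257812, -26.246509552001953), (71.26495361328125, 68.97874450683594), 73.91818237304688)
side 0.004 367 ((573.6104736328125, -26.441810607910156), (92.20409393310547, 104.2649154663086), 74.62581634521484)
top 0.036 113 ((546.498779296875, -15.885379791259766), (68.98573303222656, 20.560977935791016), 60.77592086791992)
top 0.004 535 ((542.2824096679688, -25.136207580566406), (78.27335357666016, 134.8624725341797), 8.552594184875488)
```

View pics/side3.png

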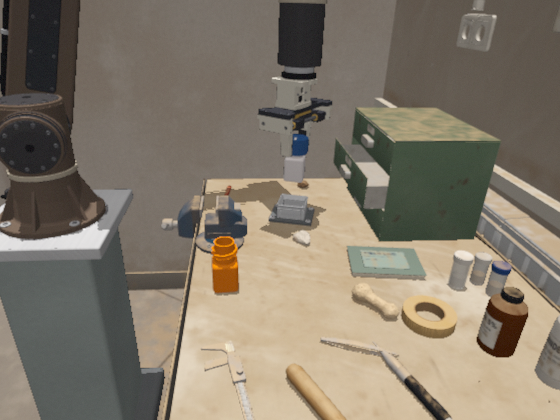

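Jar over socket within about 1 mm and about 1° in the side view. Lower it to just above the flare, then slowly in.

Request:
{"op": "play_rows", "data": {
  "series": [
    [0,0.0003,0.0004,0.012,-0.6],
    [0,0.0003,0.0004,0.025,-0.6],
    [0,0.0003,0.0004,0.037,-0.6],
    [0,0.0003,0.0004,0.045,-0.6],
    [0,0.0003,0.0004,0.045,-0.6],
    [0,0.0003,0.0004,0.052,-0.6],
    [0,0.0003,0.0004,0.056,-0.6],
    [0,0.0003,0.0004,0.06,-0.6],
    [0,0.0003,0.0004,0.064,-0.6],
    [0,0.0003,0.0004,0.066,-0.6]
  ]
}}

```text
clock: 7.5
tool_pos: [0.5751, -0.0256, 0.1648]
orientation: [-180.0, -0.0, 141.6]
force: [-0.0, 0.7, -1.6]
opening: 0.0567
```

Run:
```python
from jar import *
o=get_obs();p=o['tool_pos'];print(p,o['orientation'],o['opening'],o['force'],o['moment'])
s=snap('side','side4'); V=cloud(s); y=o['orientation'][2]
j=fitjar(V,p[:2],p[2]-.029);print(j)
cv2.imwrite('pics/z4.png',cv2.resize(s['frame'][120:240,240:360],(600,600),interpolation=cv2.INTER_CUBIC)[:,:,::-1])
```

```text
[ 0.57510696 -0.02563561  0.16482305] [-1.79990833e+02 -8.44913560e-03  1.41603380e+02] 0.056747230450278956 [-0.02987915  0.68285016 -1.6412264 ] [-0.08368928 -0.15602523 -0.04653061]
(array([ 0.57407635, -0.02562075]), np.float64(-15.95748963260963), np.float64(0.00020443874020649336), 283, np.float64(0.020915615994670345))
```

View pics/z4.png

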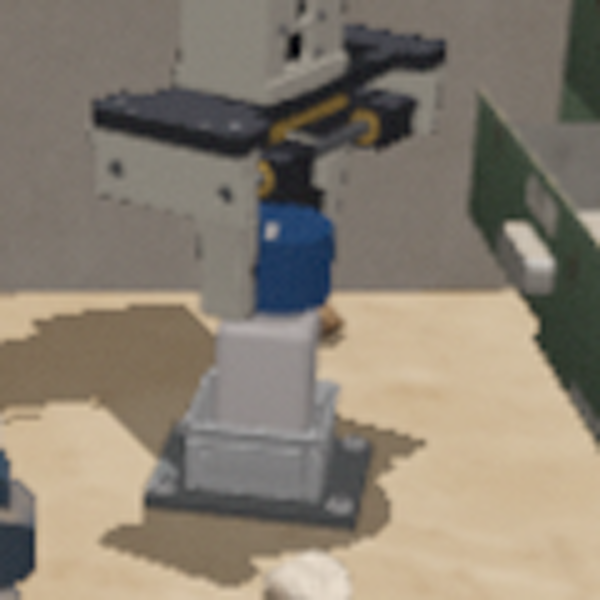

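The jar has entered the socket, upright, with little force. I'll lower it the remaining ~25 mm slowly.

Request:
{"op": "play_rows", "data": {
  "series": [
    [0,0,0,0.003,0],
    [0,0,0,0.006,0],
    [0,0,0,0.009,0],
    [0,0,0,0.012,0],
    [0,0,0,0.015,0],
    [0,0,0,0.018,0],
    [0,0,0,0.02,0],
    [0,0,0,0.022,0]
  ]
}}

```text
clock: 8.35
tool_pos: [0.5752, -0.0257, 0.1429]
orientation: [-180.0, -0.0, 141.6]
force: [-1.0, 0.7, -2.0]
opening: 0.0566
```

Run:
```python
from jar import *
o=get_obs();p=o['tool_pos'];print(p,o['orientation'],o['opening'],o['force'],o['moment'])
```

```text
[ 0.5751944  -0.02565758  0.14293744] [-1.79992953e+02 -3.49098538e-03  1.41601920e+02] 0.05655588909392223 [-0.98616857  0.6715526  -1.9676973 ] [ 0.02163603 -0.14012253  0.01895229]
```

Request:
{"op": "play_rows", "data": {
  "series": [
    [0,0,0,0.001,0],
    [0,0,0,0.002,0],
    [0,0,0,0.003,0],
    [0,0,0,0.0035,0],
    [0,0,0,0.0035,0]
  ]
}}

```text
clock: 8.85
tool_pos: [0.5753, -0.0257, 0.1399]
orientation: [180.0, 0.0, 141.6]
force: [-1.2, -0.5, -1.1]
opening: 0.0565
```

Run:
```python
from jar import *
o=get_obs();p=o['tool_pos'];print(p,o['orientation'],o['opening'],o['force'],o['moment'])
```

```text
[ 0.57528418 -0.02565113  0.13987166] [1.79993757e+02 1.22117259e-02 1.41606156e+02] 0.05653958666254863 [-1.20965559 -0.45188134 -1.07095421] [-0.03009407 -0.03048377 -0.02077956]
```

Request:
{"op": "play_rows", "data": {
  "series": [
    [0,0,0,0.0005,0],
    [0,0,0,0.001,0],
    [0,0,0,0.001,0],
    [0,0,0,0.001,0]
  ]
}}

```text
clock: 9.25
tool_pos: [0.5756, -0.0257, 0.1395]
orientation: [180.0, 0.1, 141.6]
force: [-2.2, -1.2, 5.7]
opening: 0.0568
```

Run:
```python
from jar import *
o=get_obs();p=o['tool_pos'];print(p,o['orientation'],o['opening'],o['force'],o['moment'])
s=snap('side','side5'); V=cloud(s)
j=fitjar(V,p[:2],p[2]-.029);print(j)
g=(np.hypot(V[...,0]-.5745,V[...,1]+.0257)<.04)&(V[...,2]>.05)&(V[...,2]<.125)
f=s['frame'].astype(int);b=g&(f[...,2]>f[...,0]*2);print('blue z',np.percentile(V[b][:,2],[1,99]))
```

```text
[ 0.57555616 -0.02567659  0.1394984 ] [1.79963725e+02 5.07584139e-02 1.41615387e+02] 0.056775235243174044 [-2.22869646 -1.22550473  5.74459999] [-0.07153171  0.62946635 -0.04026682]
(array([ 0.57205648, -0.03284615]), np.float64(-15.190272322637394), np.float64(0.00199391373066052), 468, np.float64(0.02003545959498898))
blue z [0.07866015 0.11060447]
```

Seated: TCP z 0.1395 (predicted 0.1396), cap top 0.110, and floor contact felt. Start unscrewing (yaw increasing = negative spin), with matching rise.

Run:
```python
from h import *
print(mv(-.0006,-.0002,0,141.6), mv(-.0006,-.0002,0,141.6)*1)
```

```text
[ 0.0003 -0.0005  0.    ] [ 0.0003 -0.0005  0.    ]
```

Request:
{"op": "play_rows", "data": {
  "series": [
    [0,0.0003,-0.0005,-0.0003,0],
    [0,0.0003,-0.0005,-0.0004,-4],
    [0,0.0003,-0.0005,-0.0006,-8],
    [0,0.0003,-0.0005,-0.0008,-13],
    [0,0.0003,-0.0005,-0.001,-18],
    [0,0.0003,-0.0005,-0.0012,-23],
    [0,0.0003,-0.0005,-0.0014,-28],
    [0,0.0003,-0.0005,-0.0016,-34],
    [0,0.0003,-0.0005,-0.0018,-40],
    [0,0.0003,-0.0005,-0.0018,-40]
  ]
}}

```text
clock: 10.3
tool_pos: [0.5749, -0.0259, 0.1406]
orientation: [-180.0, 0.0, -178.3]
force: [-0.4, -0.6, 0.6]
opening: 0.0567
```

```bash
python3 - <<'E'
from jar import *
o=get_obs();p=o['tool_pos'];print(p,o['orientation'],o['opening'],o['force'],o['moment'],o['joint_pos'][5])
s=snap('side','side6');s=snap('top','top6')
E
python3 -c "
import cv2
a=cv2.imread('pics/side6.png')[130:230,240:360];cv2.imwrite('pics/z6.png',cv2.resize(a,(720,600),interpolation=2))"
```

```text
[ 0.57489902 -0.02592303  0.14057442] [-1.79997267e+02  3.47477774e-02 -1.78307999e+02] 0.05665715120363875 [-0.37511637 -0.63630189  0.62873458] [-0.24428415 -0.20895816  0.03138811] -105.21202234587273
```

View pics/z6.png

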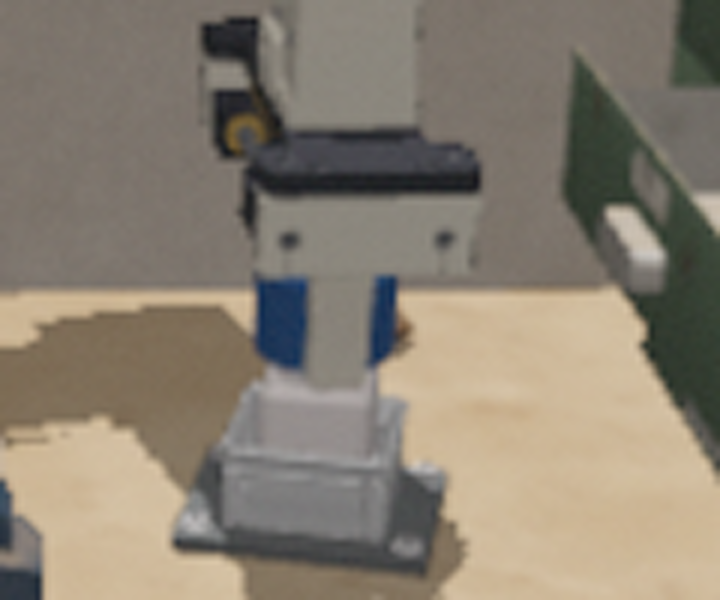

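The jar is still seated in the brace and turning resistance is low. I'll continue.

Request:
{"op": "play_rows", "data": {
  "series": [
    [0,0,0,-0.0003,-7],
    [0,0,0,-0.0005,-14],
    [0,0,0,-0.0008,-21],
    [0,0,0,-0.0011,-28],
    [0,0,0,-0.0013,-35],
    [0,0,0,-0.0016,-42],
    [0,0,0,-0.0019,-49],
    [0,0,0,-0.0021,-55],
    [0,0,0,-0.0023,-60],
    [0,0,0,-0.0023,-60]
  ]
}}

```text
clock: 11.4
tool_pos: [0.5747, -0.0258, 0.1426]
orientation: [180.0, 0.0, -118.5]
force: [0.6, -0.1, -0.7]
opening: 0.0566
```

```bash
python3 - <<'E'
from jar import *
o=get_obs();p=o['tool_pos'];print(p,o['orientation'],o['opening'],o['force'],o['moment'],o['joint_pos'][5])
s=snap('side','side7');s=snap('top','top7')
E
python3 -c "
import cv2
a=cv2.imread('pics/side7.png')[130:230,240:360];cv2.imwrite('pics/z7.png',cv2.resize(a,(720,600),interpolation=2))"
```

```text
[ 0.5747012  -0.02583171  0.14262094] [ 1.79998585e+02  1.53250150e-03 -1.18466660e+02] 0.05659545837402373 [ 0.56800386 -0.14697977 -0.69868548] [-0.14527996 -0.21362989  0.00955888] -45.365362359699596
```

View pics/z7.png

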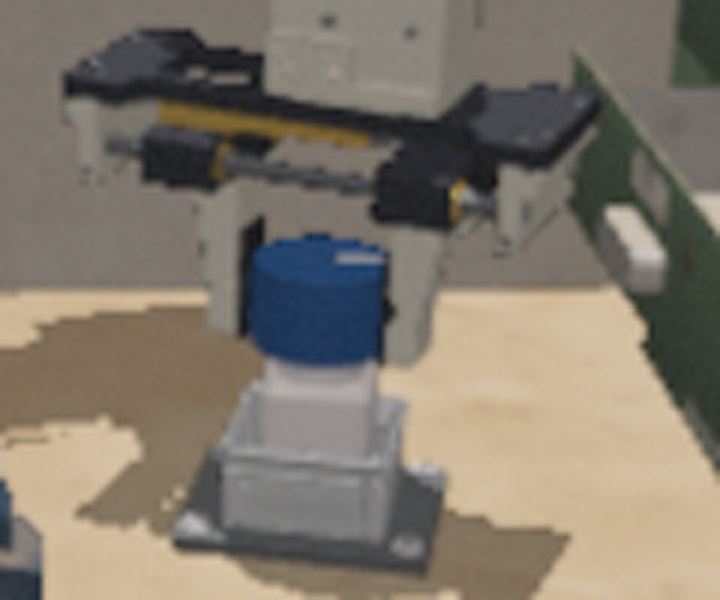

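The bar, at about (360,258) in the crop, has turned ~100° with the gripper, and the jar has stayed put. Continue.

Request:
{"op": "play_rows", "data": {
  "series": [
    [0,0,0,-0.0003,-7],
    [0,0,0,-0.0005,-14],
    [0,0,0,-0.0008,-21],
    [0,0,0,-0.0011,-28],
    [0,0,0,-0.0013,-35],
    [0,0,0,-0.0016,-42],
    [0,0,0,-0.0019,-49],
    [0,0,0,-0.0021,-55],
    [0,0,0,-0.0024,-62],
    [0,0,0,-0.0025,-65]
  ]
}}

```text
clock: 12.5
tool_pos: [0.5747, -0.0259, 0.1453]
orientation: [-180.0, -0.0, -53.3]
force: [1.0, -1.6, 0.2]
opening: 0.0573
```

Request:
{"op": "play_rows", "data": {
  "series": [
    [0,0,0,-0.0003,-7],
    [0,0,0,-0.0005,-14],
    [0,0,0,-0.0008,-21],
    [0,0,0,-0.0011,-28],
    [0,0,0,-0.0013,-35],
    [0,0,0,-0.0016,-42],
    [0,0,0,-0.0019,-49],
    [0,0,0,-0.0021,-55],
    [0,0,0,-0.0023,-60],
    [0,0,0,-0.0023,-60]
  ]
}}

```text
clock: 13.5
tool_pos: [0.5749, -0.0259, 0.1477]
orientation: [180.0, -0.0, 6.5]
force: [0.1, -0.6, -0.1]
opening: 0.0565
```

```bash
python3 - <<'E'
from jar import *
o=get_obs();p=o['tool_pos'];print(p,o['orientation'],o['opening'],o['force'],o['moment'],o['joint_pos'][5])
s=snap('side','side8');s=snap('top','top8')
E
python3 -c "
import cv2
a=cv2.imread('pics/side8.png')[130:230,240:360];cv2.imwrite('pics/z8.png',cv2.resize(a,(720,600),interpolation=2))"
```

```text
[ 0.57494723 -0.02586071  0.1477389 ] [ 1.79995481e+02 -3.57543262e-02  6.51300963e+00] 0.05654221543801423 [ 0.06590732 -0.60245841 -0.1064108 ] [-0.30796119 -0.33825875  0.03288261] 79.60576343682897
```

View pics/z8.png

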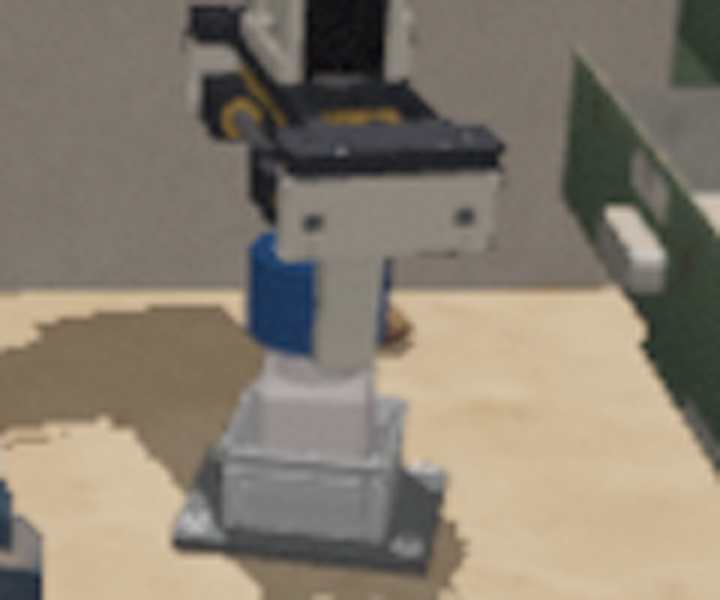

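225° turned, force near zero, jar unmoved. Trial lift of 4 mm, watching the force for jar weight.

Request:
{"op": "play_rows", "data": {
  "series": [
    [0,0,0,-0.001,0],
    [0,0,0,-0.002,0],
    [0,0,0,-0.003,0],
    [0,0,0,-0.004,0],
    [0,0,0,-0.004,0],
    [0,0,0,-0.004,0]
  ]
}}

```text
clock: 14.2
tool_pos: [0.5747, -0.0259, 0.1516]
orientation: [-180.0, -0.0, 6.6]
force: [0.4, -0.7, -1.2]
opening: 0.0563
```

Run:
```python
from jar import *
o=get_obs();p=o['tool_pos'];print(p,o['orientation'],o['opening'],o['force'],o['moment'],o['joint_pos'][5])
s=snap('side','side9')
for n in('side5','side8','side9'):
    t=load(n);f=t['frame'].astype(int);V=cloud(t)
    g=(np.hypot(V[...,0]-.5745,V[...,1]+.0257)<.04)
    b=g&(f[...,2]>f[...,0]*2);print(n,'cap z',np.percentile(V[b][:,2],[2,98]))
    # jar shoulder: gray band, max z of face columns nonblue below cap
    g2=g&~b&(V[...,2]>.05)&(V[...,2]<.078)&(f.min(-1)>110);print(np.percentile(V[g2][:,2],[2,50,98]),g2.sum())
d=np.abs(load('side8')['frame'].astype(int)-load('side9')['frame'].astype(int))[180:205,280:310].mean();print('diff jar area',d)
cv2.imwrite('pics/z9.png',cv2.resize(s['frame'][130:230,240:360],(720,600),interpolation=2)[:,:,::-1])
```

```text
[ 0.57467268 -0.02586912  0.1516332 ] [-1.79999434e+02 -8.42733945e-03  6.58711246e+00] 0.056290836311311925 [ 0.44338516 -0.67516982 -1.23373272] [-0.16989902 -0.21289056  0.01780072] 79.68684720035722
side5 cap z [0.07881247 0.11048169]
[0.05086247 0.06102366 0.07258541] 164
side8 cap z [0.08642955 0.11846488]
[0.05105377 0.06264252 0.07508291] 203
side9 cap z [0.09047811 0.12271538]
[0.05054059 0.06347084 0.07656042] 220
diff jar area 3.7951111111111113
```

View pics/z9.png

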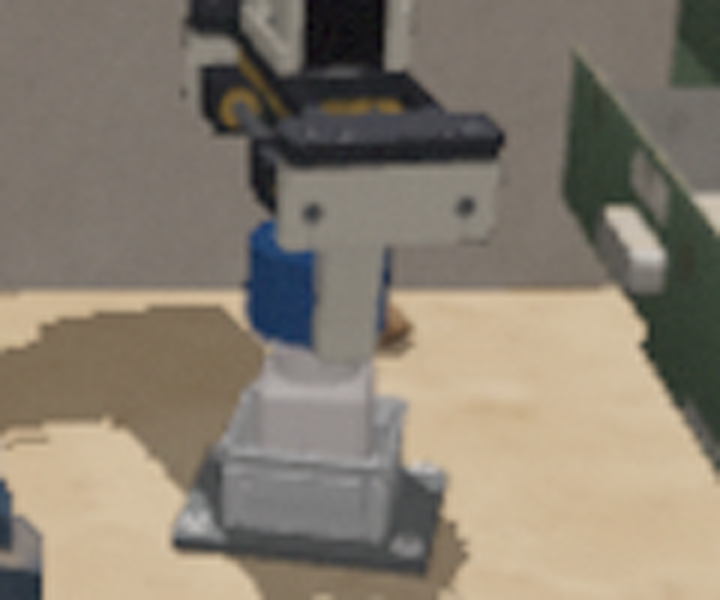

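The cap rose 4 mm and the jar shoulder stayed put, so the threads are free. Lift another 37 mm straight up, leaving the edge about 19 mm above the rim.

Request:
{"op": "play_rows", "data": {
  "series": [
    [0,0,0,-0.004,0],
    [0,0,0,-0.008,0],
    [0,0,0,-0.013,0],
    [0,0,0,-0.018,0],
    [0,0,0,-0.023,0],
    [0,0,0,-0.028,0],
    [0,0,0,-0.033,0],
    [0,0,0,-0.037,0],
    [0,0,0,-0.037,0],
    [0,0,0,-0.037,0]
  ]
}}

```text
clock: 15.25
tool_pos: [0.5746, -0.0259, 0.1886]
orientation: [-180.0, -0.0, 6.6]
force: [-0.4, 0.1, -0.5]
opening: 0.0562
```

Request:
{"op": "play_rows", "data": {
  "series": [
    [0,0,0,0,0],
    [0,0,0,0,0],
    [0,0,0,0,0],
    [0,0,0,0,0],
    [0,0,0,0,0]
  ]
}}

```text
clock: 15.75
tool_pos: [0.5747, -0.0259, 0.1885]
orientation: [180.0, 0.0, 6.6]
force: [-0.6, 0.2, -1.4]
opening: 0.0567
```

Run:
```python
from jar import *
o=get_obs();p=o['tool_pos'];print(p,o['orientation'],o['opening'],o['force'],np.abs(o['qvel']).max())
s=snap('side','side10');V=cloud(s);f=s['frame'].astype(int)
g=(np.hypot(V[...,0]-.5745,V[...,1]+.0257)<.04)
b=g&(f[...,2]>f[...,0]*2);print('cap z',np.percentile(V[b][:,2],[2,98]),'xy range',V[b].min(0),V[b].max(0))
n=g&~b&(f.min(-1)>100)&(V[...,2]>.06)&(V[...,2]<.112)&(np.hypot(V[...,0]-.5745,V[...,1]+.0257)<.024);print('rim z',np.percentile(V[n][:,2],[90,99,100]),V[n][:,:2].min(0),V[n][:,:2].max(0))
bd=V[g&(V[...,2]>.046)&(V[...,2]<.062)];print(bd.min(0),bd.max(0))
t=snap('top','top10');A=cloud(t)
k=(np.abs(A[...,0]-.578)<.05)&(np.abs(A[...,1]+.1545)<.045)&(A[...,2]>.01); print('chalk',A[k].min(0),A[k].max(0))
cv2.imwrite('pics/z10.png',cv2.resize(s['frame'][120:230,240:360],(655,600),interpolation=2)[:,:,::-1])
```

```text
[ 0.57465889 -0.02589046  0.18849089] [1.79998741e+02 6.26903851e-03 6.59392595e+00] 0.05665659849934724 [-0.55110233  0.18614522 -1.40035494] 0.14103485452190792
cap z [0.12757634 0.15905636] xy range [ 0.54423437 -0.05606316  0.12513011] [ 0.56736052 -0.00683906  0.15931673]
rim z [0.10146816 0.10364272 0.10400845] [ 0.55091367 -0.04948427] [ 0.59787395 -0.0063201 ]
[ 0.54927497 -0.0531454   0.04606857] [ 0.59845409 -0.02375398  0.06198951]
chalk [ 0.54379202 -0.17273008  0.01025502] [ 0.62230858 -0.10952135  0.23499284]
```

View pics/z10.png

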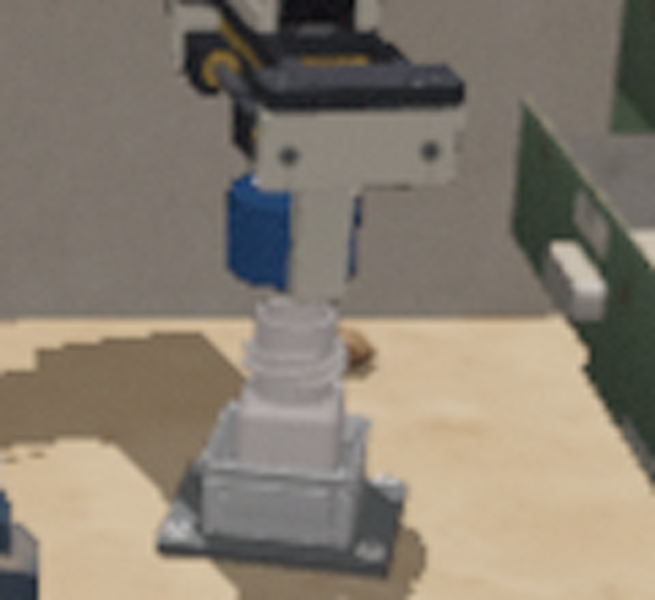

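The neck is open, rim at z 0.104 (seated value 0.104), and the cap edge is at about 0.125, level and centred. Hand in.

```bash
python3 -c "
from plant import close_job
print(close_job())"
```

```text
the job is handed in; nothing more can be done
None
```

The jar is seated in the brace and its cap is off. The gripper is holding the cap level over the open mouth, and I handed the job in at about 15.9 s. `close_job()` reports no verdict, so these are my own last checks:

- **Jar seated:** the rim measured z 0.104 m, the value expected for a jar standing on the socket floor.
- **Unscrewing:** I turned the cap 225° anticlockwise while raising the tool to match the thread. On the trial lift the cap rose 4 mm and the jar did not move. The force showed little more than the cap's own weight.
- **Cap position:** its lower edge is about 21 mm above the rim, and the jaws still hold it at 56.7 mm. The tool is level and within about 1 mm of the brace centre, and the arm is at rest.
- **Chalk lump:** my last depth measurement of it was spoiled by the gripper in view. No move came near it, and it showed no movement in the side pictures up to seating the jar. I did not measure its final position.
- **Seating contact:** when the jar touched the socket floor there was a small side force of about 2 N, which went away once I shifted the tool about 0.6 mm.

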